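Dock the roasting tray and lift the garlic with tongs

ROBOT

A 6-joint arm with a two-finger parallel gripper is mounted at the origin on a cart in front of the work surface, level with it; the furniture and walls round the work are solid. World frame = base frame: x ahead of the robot, y to its left, z up, the work surface at z = 0. Lengths are in m, angles in rad, forces in N, time in s.
With the tool pointing down it reaches from about 0.25 to 0.725 m from the base axis. Payload 4 kg.
Tool frame: the origin (TCP) lies at the very end of the fingers, on their centre line; the grasp point (between the pads) lies 19 mm behind it; z points along the fingers, y is the line along which they close (so a half turn about z gives the same grasp; the last joint's range is limited). The gripper opens to 85 mm and grips with 20 to 120 N. Pads are 22 mm wide; open, the fingers measure 114 mm over their backs; the gripper's body (76 mm by 85 mm) begins 54 mm behind the grasp point. The pads swing forward as they close: fully open they stand 13 mm farther back than shut.
Start: joints at [-1.1, 0.241, 0.005, 1.335, 0, 1.571], TCP at [0.227, -0.446, 0.231] pointing down, gripper open.
Joint ranges: [-2.72, 2.72], [-1.05, 1.87], [-1.09, 1.28], [-1.99, 2.15], [-1.42, 1.44], [-3.14, 3.14]. Speed limits (rad/s): [2.79, 2.79, 3.14, 3.14, 3.14, 3.14].

INTERFACE

Orientations are given as a unit quaternion [x, y, z, w].
In Python, from workcell import telemetry, vision, workorder gives the robot as it stands.
- The arm moves only by the shell command python3 -m inch 'ROWS'. ROWS is JSON, a list of rows, each a list of 3 entries, a list of its own where there are three numbers: the turn, a rotation vector about the tool's x, y, z scaled (see below), then the shift along the tool's x, y, z scaled (see below), then the closure, from -1 (fully open) to 1 (shut). A call has 1 to 10 rows; each row shifts and turns the commanded pose from where the row before left it, along the tool's axes as they then stand; what a row does not reach is not made up. The controller multiplies each number of a shift by 0.3 m and each number of a turn by 360 degrees. A row lasts 1/12 s, in which the tool goes at most 41.7 mm and 7.16 degrees, less where a joint would pass 70% of its speed; a pose out of reach is approached as far as the arm can. A call with a number of a shift or a turn outside -1 to 1 is refused whole. A call with a gripper value outside its range is refused whole. The fingers move at their own pace and stop on an object; the grip force is fixed at half the most. Time passes only in rows, so rows that do not move let the fingers close. It gives the time, the measured TCP pose, the force, the opening and the grip force at its end, in the units of the state.
- telemetry.get_obs(): the state, without advancing time (a new reading comes with each control period).
- vision.camera(name): name is "scene" or "top" or "wrist"; returns a dict with "img" (400x640x3 uint8, red, green, blue), "fov_y" (degrees; the focal length in pixels is half the picture's height over the tangent of half this angle, whatever the lens; pixels are square), "cx", "cy" (the principal point, pixels), "pose" (4x4, takes a point from camera to world coordinates). Camera axes: x right, y up, looking along -z (the intrinsics and any distortion apply to the point x, -y, -z); pixel columns grow to the right and rows downward; lengths in m; the calibration is good to about 2 mm. A picture is of the moment at which its call begins. There is no depth.
- workorder.job_done(): hands the job in; it is judged then, once.
The state is a dict: "clock": time; "joint_pos": joint angles; "joint_vel": joint speeds; "tau": joint torques, N m; "eef_pos": TCP position; "tool_rot": TCP orientation; "ft_force": force on the tool from outside, world axes, zero at the start; "ft_torque": the same for the moment, N m; "grip_width": finger opening in m; "grasp_force": force on a finger pad.
Only numpy, scipy, OpenCV 4.12 (cv2) and the standard library are available. Lean on these libraries where they do the work, as an engineer would, in place of code of your own. Each camera call takes 0.05 s, during which the arm holds its last target. There are 200 camera calls.

TASK

Push the little metal tray that carries the garlic bulb fully home into its slotted dock, until it stops at the back, before you pick up anything. Then take the kitchen tongs by their two black grips, close their jaws on the garlic bulb and lift it until its underside is at least 10 cm above the worktop. Finish while still holding it up, motionless, in the tongs: never touch the garlic with the robot itself, leave the tray home in the dock, and do not disturb the spice jar and the white beaker behind.

Things in the scene. Friction and masses are not known exactly. Their poses are not given: they have to be found in the camera images.
- dock: Low steel tray dock fixed to the worktop: two rails 150 mm long, inner faces 135 mm apart, with lips over the tray's edges (undersides 12.5, tops 16 mm above the worktop), flared mouth, and a stop bar 20 mm high at the far end (inner face x = 70.5 mm). 183 mm wide over all. Origin on the worktop in its middle; x points from the mouth to the stop: the tray slides in along +x.
- tray: Aluminium tray, 140 (x) by 130 mm (y), 0.35 kg, floor 3 mm thick, rim 9 mm high; push tab 36 mm wide, 13 mm high in the middle of its front (outer face x = -70 mm). Origin: centre of underside; x points into the dock. On the worktop, partly inserted, 60 to 100 mm short of home; home = origin on the dock's within 1 mm. 2.5 mm side play; a push of a few N slides it.
- garlic: Garlic bulb, about 54 mm across and 53 mm tall, about 40 g, standing loose on the tray floor at or in front of its middle. Origin at the centre of its underside, z up; it is widest about 20 mm above its underside.
- tongs: Sprung steel kitchen tongs lying flat, jaws away from the robot, 182 mm from hinge to tip, 115 g; a 31 mm wire loop behind the hinge. Origin: underside of the hinge; x along the middle line to the jaws, z up. The two arms swing symmetrically in the flat plane; a spring holds them open: each grip takes 4 N to start moving, 7 N at the garlic's width; a squeeze of 20 N or more holds it.
- tongs_grip (a point): Point midway between the two black grips, 85 mm from the hinge along the tongs' x, 17 mm above their underside, close to the centre of mass. Grips: 54 mm long, 3 to 31 mm above the underside; outer faces here 60 mm apart when released, about 45 mm with the garlic held. Held at 55 mm they stay safely in the fingers with the jaws still about 70 mm apart inside.
- tongs_jaws (a point): Point midway between the jaws, 161 mm from the hinge along the tongs' x, 13 mm above their underside. Each jaw is slightly cupped, 42 mm long and 0 to 27 mm above the underside; released, the jaws stand about 80 mm apart inside and 90 mm outside. The arms between grips and jaws are 7 to 23 mm above the underside.
- tongs_left: Left (+y) arm of the tongs with its grip and jaw; same origin and axes as the tongs when released; turns about z by up to -0.20 rad as they close.
- tongs_right: Right (-y) arm of the tongs with its grip and jaw; same origin and axes as the tongs when released; turns about z by up to +0.20 rad as they close.
- spice_jar: Bystander: spice jar with dark cap, 41 mm across, 105 mm tall, behind the dock. Origin at the centre of its underside.
- beaker: Bystander: white beaker, 85 mm across, 96 mm tall, at the back. Origin at the centre of its underside.
Things that resemble listed ones, but are neither listed nor needed, are in the scene too. Leave any purple or turquoise look-alike of the garlic alone.

How it is judged:
By the outcome, as a careful person would: the job done as asked, in the order asked, and still so for the second after the job is handed in, while the arm keeps its last pose, push and grip.
It also fails if it takes over 58 s, if anything falls off the work surface, if the arm or the gripper's body presses on something with over 40 N, if the wrist force passes 120 N, or if a joint passes its speed limit or range.

## Working session

There is one attempt and no reset: what is moved stays moved. The work goes in short steps, Python scripts to look and compute and a shell command to move; the robot and the scene stay as the last step left them, time stands still between calls to the robot, and variables do not carry over. Pictures are saved under pics/ and viewed, at most 13 in all, crops included, and the job is handed in when it is done.

```bash
mkdir -p pics; ls; python3 - <<'E'
from workcell import telemetry, vision
import cv2, numpy as np
print(telemetry.get_obs())
for n in ("scene","top"):
    c=vision.camera(n); print(n,{k:v for k,v in c.items() if k!="img"}); cv2.imwrite(f"pics/{n}0.png",c["img"][:,:,::-1])
E
```

```text
pics
{'clock': 0.0, 'joint_pos': array([-1.10000088e+00,  2.41404823e-01,  3.72888710e-03,  1.33523324e+00,
       -2.15601313e-05,  1.57081438e+00]), 'joint_vel': array([ 0.00019564, -0.00172921, -0.00122575, -0.00083358, -0.00079373,
       -0.00060691]), 'tau': array([-9.86008999e-04, -3.72321439e+01,  2.52406096e+01,  1.69925083e-02,
       -1.13764881e-04,  2.31063808e-07]), 'eef_pos': array([ 0.22649993, -0.44503332,  0.23041884]), 'tool_rot': array([ 9.72423218e-01,  2.33220859e-01, -2.56882172e-04, -1.02477571e-03]), 'ft_force': array([ 0.1253759 , -0.05938842, -0.18004345]), 'ft_torque': array([ 0.03331074,  0.01252315, -0.01358856]), 'grasp_force': 0.0, 'grip_width': 0.08538151174381597}
scene {'fov_y': 44.815064239425496, 'cx': 318.75738135716597, 'cy': 197.9378185263538, 'pose': array([[ 0.57692587,  0.52086218, -0.62917337, -0.16286637],
       [-0.8167777 ,  0.37311828, -0.4400647 , -0.80801451],
       [ 0.00554303,  0.76777949,  0.6406902 ,  0.79829233],
       [ 0.        ,  0.        ,  0.        ,  1.        ]])}
top {'fov_y': 57.98683520673261, 'cx': 320.3773978421203, 'cy': 201.0758713436223, 'pose': array([[ 0.01097156,  0.99860657, -0.05161914,  0.52839217],
       [-0.99941244,  0.0126275 ,  0.031864  , -0.28705623],
       [ 0.03247142,  0.05123921,  0.99815838,  0.89372544],
       [ 0.        ,  0.        ,  0.        ,  1.        ]])}
```

View pics/top0.png

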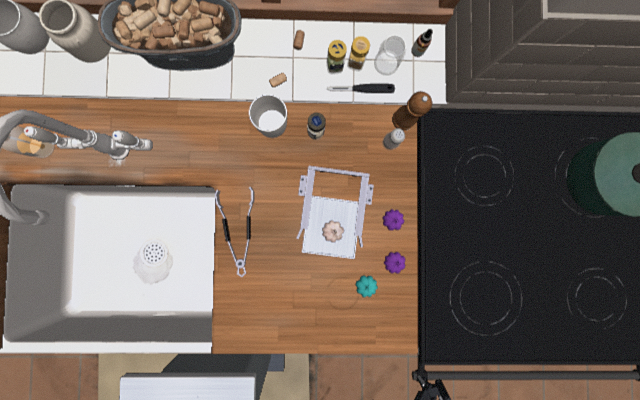

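View pics/scene0.png

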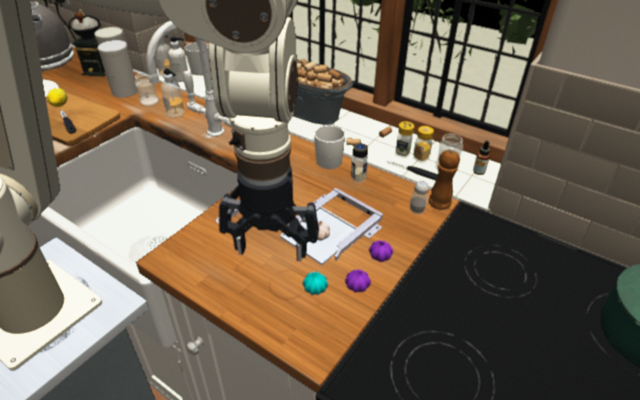

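```bash
cat > h.py <<'E'
import numpy as np, cv2
from workcell import telemetry, vision
def ray(c,u,v):
    f=200/np.tan(np.radians(c["fov_y"])/2); P=c["pose"]
    d=P[:3,:3]@np.array([(u-c["cx"])/f,-(v-c["cy"])/f,-1.]); return P[:3,3],d
def plane(c,u,v,z):
    o,d=ray(c,u,v); return o+d*(z-o[2])/d[2]
def proj(c,p):
    f=200/np.tan(np.radians(c["fov_y"])/2); P=c["pose"]
    q=P[:3,:3].T@(np.asarray(p)-P[:3,3]); return c["cx"]+f*q[0]/-q[2], c["cy"]-f*q[1]/-q[2]
def tri(a,b):
    A=[];B=[]
    for c,u,v in (a,b):
        o,d=ray(c,u,v); d=d/np.linalg.norm(d); M=np.eye(3)-np.outer(d,d); A.append(M);B.append(M@o)
    return np.linalg.lstsq(np.vstack(A),np.hstack(B),rcond=None)[0]
E
python3 - <<'E'
import cv2
im=cv2.imread("pics/top0.png")[155:305,205:405]
cv2.imwrite("pics/crop1.png",cv2.resize(im,None,fx=4,fy=4,interpolation=cv2.INTER_CUBIC))
E
```

```text
(no output)
```

View pics/crop1.png

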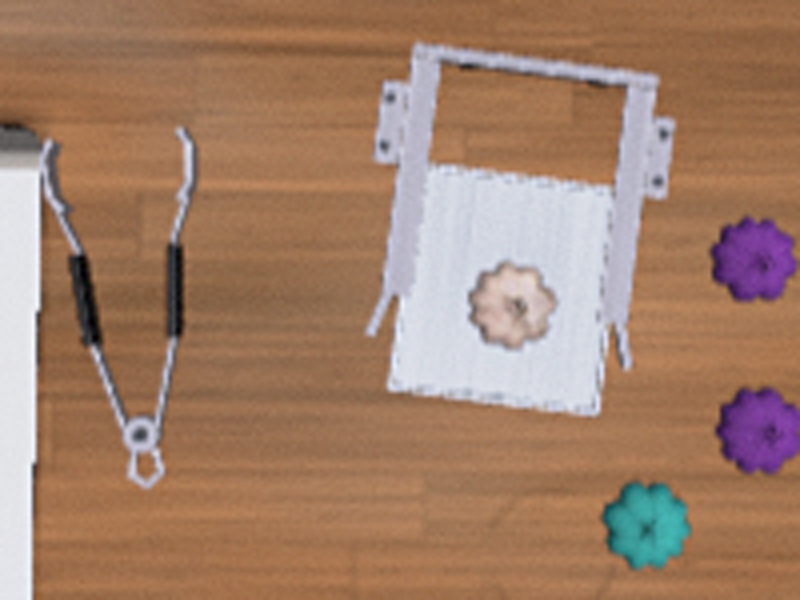

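```bash
python3 - <<'E'
from h import *
c=vision.camera("top"); s=vision.camera("scene")
P=lambda u,v,z: plane(c,u/4+205-.375,v/4+155-.375,z)
for n,u,v,z in [("stopL",415,45,.02),("stopR",657,78,.02),("railLin_top",440,62,.016),("railLin_bot",411,297,.016),("railRin_top",628,85,.016),("railRin_bot",609,320,.016),("railLout_bot",386,290,.016),("railRout_bot",628,325,.016),("trayFL",388,390,.009),("trayFR",598,414,.009),("trayBL",428,166,.009),("trayBR",613,190,.009),("garlic",513,305,.053),("garlic_w",513,305,.02),("hinge",140,433,.025),("gripL0",78,256,.031),("gripL1",92,344,.031),("gripR0",175,246,.031),("gripR1",175,336,.031),("jawtipL",48,143,.027),("jawtipR",182,130,.027),("loop",146,486,.015),("sinkedge",40,300,0)]:
    print(n,P(u,v,z).round(4))
for n,p in (("jar",(316,125)),("beaker",(268,117))): print(n,plane(c,*p,.1).round(3))
im=c["img"];hsv=cv2.cvtColor(im,cv2.COLOR_RGB2HSV)
# dark grips mask
m=(hsv[...,2]<60).astype(np.uint8);m[:,:215]=0;m[:, 262:]=0;m[:205]=0;m[250:]=0
n,l,st,ce=cv2.connectedComponentsWithStats(m)
for i in range(1,n):
    if st[i,4]>15: print("grip",st[i],ce[i].round(2),plane(c,*ce[i],.027).round(4))
g=cv2.inRange(hsv,(3,25,60),(20,140,255)); g[:215]=0;g[248:]=0;g[:,:315]=0;g[:,350:]=0
mm=cv2.moments(g,True); u,v=mm["m10"]/mm["m00"],mm["m01"]/mm["m00"]; print("garlic px",u,v,mm["m00"],plane(c,u,v,.025))
E
```

```text
stopL [ 0.659  -0.2848  0.02  ]
stopR [ 0.6411 -0.4329  0.02  ]
railLin_top [ 0.6494 -0.3002  0.016 ]
railLin_bot [ 0.5059 -0.2843  0.016 ]
railRin_top [ 0.637  -0.4157  0.016 ]
railRin_bot [ 0.4932 -0.4048  0.016 ]
railLout_bot [ 0.51   -0.2691  0.016 ]
railRout_bot [ 0.4903 -0.4164  0.016 ]
trayFL [ 0.4492 -0.271   0.009 ]
trayFR [ 0.4356 -0.3993  0.009 ]
trayBL [ 0.586  -0.2937  0.009 ]
trayBR [ 0.5727 -0.4078  0.009 ]
garlic [ 0.5028 -0.3437  0.053 ]
garlic_w [ 0.5018 -0.346   0.02  ]
hinge [ 0.424  -0.1247  0.025 ]
gripL0 [ 0.5285 -0.087   0.031 ]
gripL1 [ 0.4767 -0.0965  0.031 ]
gripR0 [ 0.5351 -0.144   0.031 ]
gripR1 [ 0.4819 -0.1451  0.031 ]
jawtipL [ 0.5957 -0.0666  0.027 ]
jawtipR [ 0.6045 -0.146   0.027 ]
loop [ 0.3913 -0.1271  0.015 ]
sinkedge [ 0.5014 -0.0574  0.    ]
jar [ 0.739 -0.301  0.1  ]
beaker [ 0.755 -0.194  0.1  ]
grip [247 216   4  23  57] [248.51 226.72] [ 0.5099 -0.1441  0.027 ]
grip [223 219   7  22  82] [225.93 229.07] [ 0.5038 -0.0909  0.027 ]
garlic px 331.9256505576208 231.0297397769517 269.0 [ 0.50157652 -0.34335151  0.025     ]
```

The only plain garlic bulb is the one on the tray, at top-camera pixel (333,231). The purple ones at (394,219) and (396,262) and the turquoise one at (366,286) are decoys, and the crop confirms their colours. The tongs have their hinge at (241,263) with grips at (226,229) and (248,227). The tray needs to slide about 63 mm along heading -0.109 rad.

```bash
python3 -m inch '[[[0,0,0.0185],[0,0,0],1],[[0,0,0.0185],[0,0,0],1],[[0,0,0.0185],[0,0,0],1],[[0,0,0.0185],[0,0,0],1],[[0,0,0.0185],[0,0,0],1],[[0,0,0],[0,0,0],1]]'
python3 -m inch '[[[0,0,0],[0.0931,-0.0737,0],1],[[0,0,0],[0.0931,-0.0737,0],1],[[0,0,0],[0.0931,-0.0737,0],1],[[0,0,0],[0.0931,-0.0737,0],1],[[0,0,0],[0.0931,-0.0737,0],1],[[0,0,0],[0.0931,-0.0737,0],1],[[0,0,0],[0,0,0],1],[[0,0,0],[0,0,0],1]]'
python3 - <<'E'
from h import *
from scipy.spatial.transform import Rotation as R
print(R.from_quat(telemetry.get_obs()["tool_rot"]).as_matrix().round(3))
E
```

```text
clock: 0.7
eef_pos: [0.2267, -0.4454, 0.231]
tool_rot: [0.998, -0.056, -0.0, -0.0]
ft_force: [-0.0, 0.2, 0.2]
grip_width: 0.0119
grasp_force: 0.0
clock: 1.37
eef_pos: [0.4093, -0.3309, 0.2309]
tool_rot: [0.999, -0.052, -0.0, -0.0]
ft_force: [-0.4, -0.5, -0.1]
grip_width: -0.0002
grasp_force: 0.0
[[ 0.995 -0.104 -0.001]
 [-0.104 -0.995  0.   ]
 [-0.001 -0.    -1.   ]]
```

```bash
python3 -m inch '[[[0,0,0],[0,0,0.1],1],[[0,0,0],[0,0,0.1],1],[[0,0,0],[0,0,0.1],1],[[0,0,0],[0,0,0.1],1],[[0,0,0],[0,0,0.1],1],[[0,0,0],[0,0,0.1],1],[[0,0,0],[0,0,0.08],1],[[0,0,0],[0,0,0.04],1],[[0,0,0],[0,0,0.02],1],[[0,0,0],[0,0,0],1]]'
python3 - <<'E'
from h import *
c=vision.camera("top");cv2.imwrite("pics/t2.png",cv2.resize(c["img"][155:305,255:405,::-1],None,fx=4,fy=4,interpolation=cv2.INTER_CUBIC))
E
```

```text
clock: 2.2
eef_pos: [0.4061, -0.3322, 0.0079]
tool_rot: [0.998, -0.055, -0.001, -0.001]
ft_force: [-0.3, 0.4, 0.5]
grip_width: -0.0001
grasp_force: 0.0
```

View pics/t2.png

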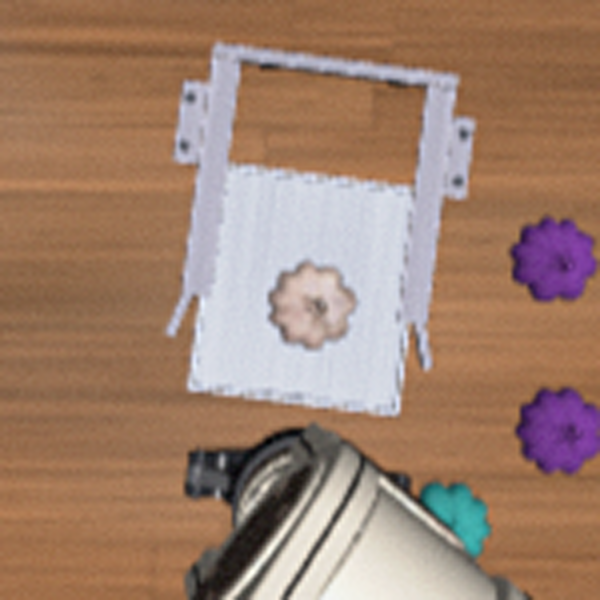

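The arm is in place behind the tray's front edge and clear of the decoys. Next is a gentle push.

```bash
python3 -m inch '[[[0,0,0],[0.01,0,0],1],[[0,0,0],[0.015,0,0],1],[[0,0,0],[0.015,0,0],1],[[0,0,0],[0.01,0,0],1],[[0,0,0],[0.007,0,0],1],[[0,0,0],[0.007,0,0],1],[[0,0,0],[0.007,0,0],1],[[0,0,0],[0.007,0,0],1],[[0,0,0],[0.007,0,0],1],[[0,0,0],[0.007,0,0],1]]'
python3 -m inch '[[[0,0,0],[0.007,0,0],1],[[0,0,0],[0.01,0,0],1],[[0,0,0],[0.01,0,0],1],[[0,0,0],[0.01,0,0],1],[[0,0,0],[0.01,0,0],1],[[0,0,0],[0.01,0,0],1],[[0,0,0],[0.01,0,0],1],[[0,0,0],[0.01,0,0],1],[[0,0,0],[0.01,0,0],1],[[0,0,0],[0.01,0,0],1]]'
```

```text
clock: 3.08
eef_pos: [0.4345, -0.335, 0.0091]
tool_rot: [0.998, -0.055, -0.001, -0.0]
ft_force: [-2.6, 0.4, 1.9]
grip_width: -0.0
grasp_force: 1.5
clock: 3.92
eef_pos: [0.4647, -0.3385, 0.0092]
tool_rot: [0.998, -0.055, 0.0, -0.0]
ft_force: [-1.6, 0.8, 0.1]
grip_width: -0.0
grasp_force: 0.8
```

```bash
python3 -m inch '[[[0,0,0],[0.01,0,0],1],[[0,0,0],[0.01,0,0],1],[[0,0,0],[0.01,0,0],1],[[0,0,0],[0.01,0,0],1],[[0,0,0],[0.01,0,0],1],[[0,0,0],[0.01,0,0],1],[[0,0,0],[0.007,0,0],1],[[0,0,0],[0.005,0,0],1]]'
python3 -m inch '[[[0,0,0],[0.005,0,0],1],[[0,0,0],[0.005,0,0],1],[[0,0,0],[0.005,0,0],1]]'
python3 -m inch '[[[0,0,0],[0.005,0,0],1],[[0,0,0],[0.005,0,0],1]]'
```

```text
clock: 4.58
eef_pos: [0.4861, -0.3409, 0.0093]
tool_rot: [0.998, -0.055, 0.0, 0.0]
ft_force: [-1.5, 0.5, -0.7]
grip_width: -0.0
grasp_force: 0.7
clock: 4.83
eef_pos: [0.4903, -0.3413, 0.0093]
tool_rot: [0.998, -0.055, -0.0, -0.0]
ft_force: [-1.2, 0.0, -0.9]
grip_width: -0.0001
grasp_force: 0.7
clock: 5.0
eef_pos: [0.4934, -0.3417, 0.0093]
tool_rot: [0.998, -0.055, -0.0, -0.0]
ft_force: [-1.2, -0.3, -0.3]
grip_width: -0.0
grasp_force: 0.7
```

```bash
for i in 1; do python3 -m inch '[[[0,0,0],[0.005,0,0],1],[[0,0,0],[0,0,0],1]]'; done
python3 -m inch '[[[0,0,0],[0.004,0,0],1],[[0,0,0],[0,0,0],1]]'
python3 -m inch '[[[0,0,0],[0.004,0,0],1],[[0,0,0],[0,0,0],1]]'
```

```text
clock: 5.17
eef_pos: [0.4938, -0.3416, 0.0092]
tool_rot: [0.998, -0.055, -0.001, -0.0]
ft_force: [-4.6, -0.5, 2.5]
grip_width: 0.0001
grasp_force: 2.3
clock: 5.33
eef_pos: [0.494, -0.3415, 0.0091]
tool_rot: [0.998, -0.055, -0.002, -0.0]
ft_force: [-6.9, 0.2, 3.5]
grip_width: -0.0001
grasp_force: 3.5
clock: 5.5
eef_pos: [0.4941, -0.3415, 0.0091]
tool_rot: [0.998, -0.056, -0.003, -0.0]
ft_force: [-8.6, 0.8, 4.4]
grip_width: -0.0001
grasp_force: 4.7
```

```bash
python3 -m inch '[[[0,0,0],[0.008,0,0],1],[[0,0,0],[0,0,0],1]]'
python3 -m inch '[[[0,0,0],[-0.01,0,0],1],[[0,0,0],[-0.03,0,0],1],[[0,0,0],[-0.06,0,0],1],[[0,0,0],[-0.08,0,0],1],[[0,0,0],[0,0,-0.08],1],[[0,0,0],[0,0,-0.12],1],[[0,0,0],[0,0,-0.12],1],[[0,0,0],[0,0,-0.12],1],[[0,0,0],[0,0,0],-1],[[0,0,0],[0,0,0],-1]]'
python3 - <<'E'
from h import *
c=vision.camera("top");cv2.imwrite("pics/t3.png",cv2.resize(c["img"][155:305,205:405,::-1],None,fx=4,fy=4,interpolation=cv2.INTER_CUBIC))
E
```

```text
clock: 5.67
eef_pos: [0.4943, -0.3414, 0.0089]
tool_rot: [0.998, -0.056, -0.005, -0.001]
ft_force: [-14.0, 1.9, 8.7]
grip_width: 0.0002
grasp_force: 7.2
clock: 6.5
eef_pos: [0.4485, -0.3382, 0.1449]
tool_rot: [0.998, -0.055, 0.004, 0.002]
ft_force: [0.0, -0.4, 0.2]
grip_width: 0.0233
grasp_force: 0.0
```

View pics/t3.png

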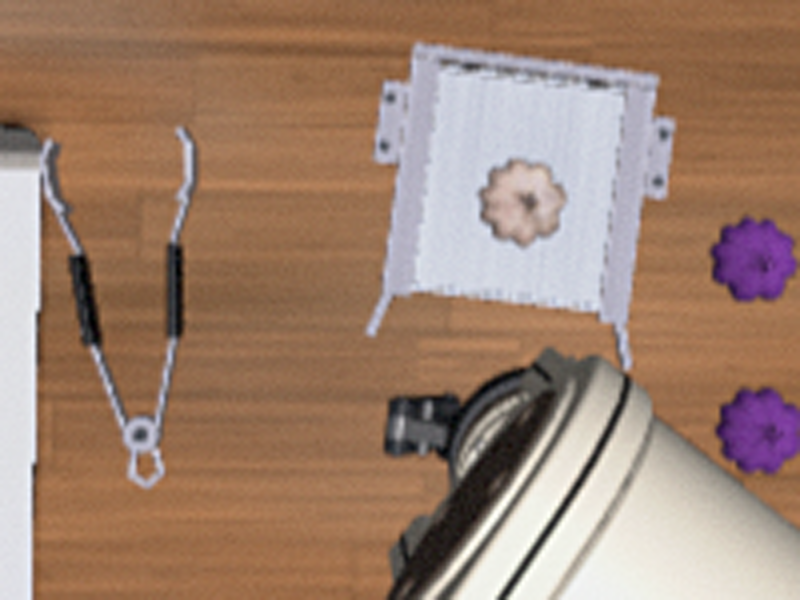

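```bash
cat >> h.py <<'E'
from scipy.spatial.transform import Rotation as R
def go(p,yaw):
    """units: turn (tool rotvec/360deg) then shift in the new tool axes (/0.3)"""
    o=telemetry.get_obs(); r0=R.from_quat(o["tool_rot"]); r1=R.from_euler("z",yaw)*R.from_euler("x",np.pi)
    print("now",o["eef_pos"].round(4),"turn",((r0.inv()*r1).as_rotvec()/(2*np.pi)).round(4),"shift",(r1.inv().apply(np.asarray(p)-o["eef_pos"])/.3).round(4))
E
python3 -m inch '[[[0,0,0],[0,0,0],-0.68],[[0,0,0],[0,0,0],-0.68]]'
python3 - <<'E'
from h import *
c=vision.camera("top")
hsv=cv2.cvtColor(c["img"],cv2.COLOR_RGB2HSV)
g=cv2.inRange(hsv,(3,25,60),(20,140,255)); g[:190]=0;g[220:]=0;g[:,:318]=0;g[:,:]=g; g[:,352:]=0
n,l,st,ce=cv2.connectedComponentsWithStats(g); i=1+st[1:,4].argmax(); x,y,w,h,a=st[i]
print(st[i],ce[i]); 
for u,v in (ce[i],(x+(w-1)/2,y+(h-1)/2),(523/4+205-.375,202/4+155-.375)): print("garlic",plane(c,u,v,.025).round(4))
print("stop clearance corners",plane(c,432/4+205-.4,66/4+155-.4,.009),plane(c,412/4+205-.4,290/4+155-.4,.009),plane(c,602/4+205-.4,312/4+155-.4,.009))
go([.507,-.1172,.15],.107)
E
```

```text
clock: 6.72
eef_pos: [0.4451, -0.3357, 0.1396]
tool_rot: [0.998, -0.055, -0.001, -0.001]
ft_force: [-0.5, -0.2, -0.2]
grip_width: 0.0558
grasp_force: 0.0
[325 195  21  21 267] [334.57303371 205.38202247]
garlic [ 0.5633 -0.3492  0.025 ]
garlic [ 0.5643 -0.3502  0.025 ]
garlic [ 0.564  -0.3511  0.025 ]
stop clearance corners [ 0.64787692 -0.29530952  0.009     ] [ 0.51006585 -0.28475559  0.009     ] [ 0.4978095  -0.40134767  0.009     ]
now [ 0.4451 -0.3357  0.1395] turn [-0.0003  0.0004 -0.0346] shift [ 0.2831 -0.7022 -0.0348]
```

```bash
python3 -m inch '[[[0,0,-0.0173],[0,0,0],-0.68],[[0,0,-0.0173],[0,0,0],-0.68],[[0,0,0],[0.0472,-0.117,-0.0058],-0.68],[[0,0,0],[0.0472,-0.117,-0.0058],-0.68],[[0,0,0],[0.0472,-0.117,-0.0058],-0.68],[[0,0,0],[0.0472,-0.117,-0.0058],-0.68],[[0,0,0],[0.0472,-0.117,-0.0058],-0.68],[[0,0,0],[0.0472,-0.117,-0.0058],-0.68],[[0,0,0],[0,0,0],-0.68],[[0,0,0],[0,0,0],-0.68]]'
python3 - <<'E'
from h import *
c=vision.camera("wrist");cv2.imwrite("pics/w1.png",c["img"][:,:,::-1])
go([.507,-.1172,.001],.107)
E
```

```text
clock: 7.6
eef_pos: [0.5078, -0.1158, 0.1507]
tool_rot: [0.998, 0.056, -0.001, -0.0]
ft_force: [0.3, 0.1, 0.1]
grip_width: 0.072
grasp_force: 0.0
now [ 0.5075 -0.1172  0.1507] turn [-0.      0.0003  0.0003] shift [-1.60e-03 -1.00e-04  4.99e-01]
```

View pics/w1.png

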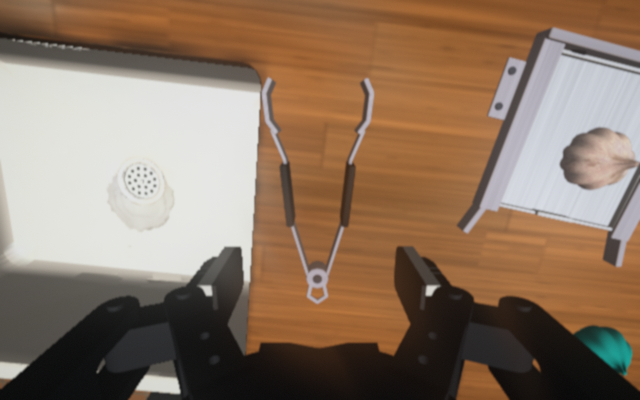

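The wrist view shows the tongs aligned with the tool. The grips are at about (288,195) and (348,195), and the fingers are centred on the same column, about 318. I'll cross-check the position and descend.

```bash
python3 - <<'E'
from h import *
c=vision.camera("wrist")
for p in ((288,195),(348,195),(318,195)): print(plane(c,*p,.025).round(4))
print(plane(c,317,279,.025).round(4))
E
python3 -m inch '[[[0,0,0],[0,0,0.06],-0.68],[[0,0,0],[0,0,0.08],-0.68],[[0,0,0],[0,0,0.08],-0.68],[[0,0,0],[0,0,0.08],-0.68],[[0,0,0],[0,0,0.06],-0.68],[[0,0,0],[0,0,0],-0.68]]'
```

```text
[ 0.5043 -0.0902  0.025 ]
[ 0.51   -0.1429  0.025 ]
[ 0.5072 -0.1166  0.025 ]
[ 0.4244 -0.1246  0.025 ]
clock: 8.2
eef_pos: [0.5037, -0.1189, 0.0394]
tool_rot: [0.999, 0.052, -0.004, -0.001]
ft_force: [-0.9, 0.6, -0.4]
grip_width: 0.0719
grasp_force: 0.0
```

```bash
python3 -m inch '[[[0,0,0],[0.003,0,0.05],-0.68],[[0,0,0],[0,-0.001,0.05],-0.68],[[0,0,0],[0,0,0.025],-0.68],[[0,0,0],[0,0,0.012],-0.68],[[0,0,0],[0,0,0],-0.68],[[0,0,0],[0,0,0],-0.68]]'
python3 - <<'E'
from h import *
go([.508,-.1168,.001],.107)
E
```

```text
clock: 8.7
eef_pos: [0.5088, -0.1182, 0.0031]
tool_rot: [0.999, 0.053, 0.0, 0.0]
ft_force: [-0.3, 0.3, -0.3]
grip_width: 0.0717
grasp_force: 0.0
now [ 0.5088 -0.1182  0.0031] turn [ 0.     -0.     -0.0001] shift [-0.0022 -0.0048  0.007 ]
```

Next, close to 55 mm, then check.

```bash
python3 -m inch '[[[0,0,0],[0,-0.0045,0.005],-0.6],[[0,0,0],[0,0,0],-0.45],[[0,0,0],[0,0,0],-0.3],[[0,0,0],[0,0,0],-0.3],[[0,0,0],[0,0,0],-0.3],[[0,0,0],[0,0,0],-0.3],[[0,0,0],[0,0,0],-0.3],[[0,0,0],[0,0,0],-0.3]]'
```

```text
clock: 9.37
eef_pos: [0.5097, -0.1163, 0.0024]
tool_rot: [0.999, 0.054, 0.001, 0.0]
ft_force: [-0.4, 0.1, 5.6]
grip_width: 0.0555
grasp_force: 5.8
```

```bash
python3 -m inch '[[[0,0,0],[0,0,-0.02],-0.3],[[0,0,0],[0,0,-0.03],-0.3],[[0,0,0],[0,0,-0.04],-0.3],[[0,0,0],[0,0,-0.06],-0.3],[[0,0,0],[0,0,-0.06],-0.3],[[0,0,0],[0,0,-0.06],-0.3],[[0,0,0],[0,0,-0.04],-0.3],[[0,0,0],[0,0,-0.02],-0.3],[[0,0,0],[0,0,0],-0.3],[[0,0,0],[0,0,0],-0.3]]'
python3 - <<'E'
from h import *
c=vision.camera("wrist");s=vision.camera("scene")
cv2.imwrite("pics/w2.png",np.vstack([c["img"][:300,120:520,::-1],s["img"][100:300,100:500,::-1]]))
E
```

```text
clock: 10.2
eef_pos: [0.5083, -0.1161, 0.1002]
tool_rot: [0.999, 0.053, -0.0, -0.0]
ft_force: [-0.5, 0.3, -1.8]
grip_width: 0.0557
grasp_force: 4.4
```

View pics/w2.png

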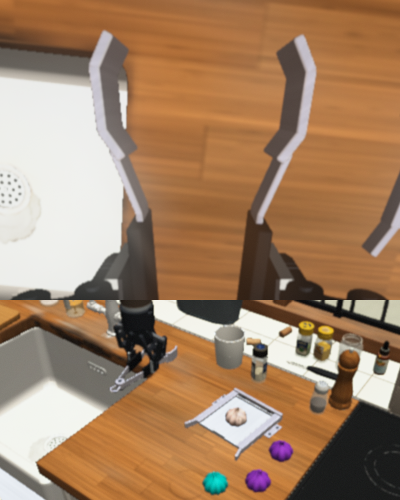

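```bash
python3 - <<'E'
from h import *
c=vision.camera("wrist");s=vision.camera("scene")
a=plane(c,228,32,.125);b=plane(c,420,36,.125);m=(a+b)/2
print(a,b,m,np.linalg.norm(a-b))
o=telemetry.get_obs();r=R.from_quat(o["tool_rot"]);print("mid tips in tool",r.inv().apply(m-o["eef_pos"]).round(4))
# elbows where jaws start: inner elbow
for p in ((232,158),(402,158)): print(plane(c,*p,.12).round(4))
print("tip expected in scene",[proj(s,p) for p in (a,b)])
im=s["img"][120:200,190:310,::-1]; cv2.imwrite("pics/s2.png",cv2.resize(im,None,fx=6,fy=6,interpolation=cv2.INTER_CUBIC))
E
```

```text
[ 0.60010971 -0.07563356  0.125     ] [ 0.60572454 -0.13982324  0.125     ] [ 0.60291713 -0.1077284   0.125     ] 0.0644347834024862
mid tips in tool [ 0.0955  0.002  -0.0262]
[ 0.557 -0.077  0.12 ]
[ 0.5641 -0.1425  0.12  ]
tip expected in scene [(np.float64(255.1649126179743), np.float64(137.49611921962833)), (np.float64(276.19922392227943), np.float64(144.69619218615637))]
```

View pics/s2.png

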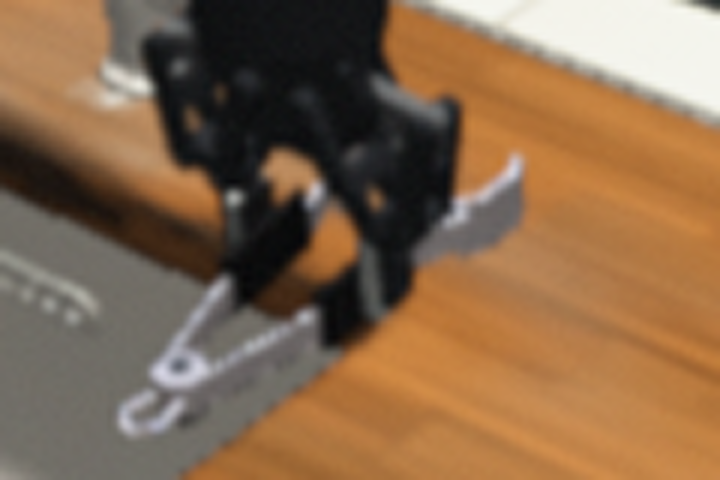

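```bash
python3 - <<'E'
from h import *
go([.4893,-.341,.14],-.107)
E
```

```text
now [ 0.5077 -0.116   0.0991] turn [-0.0001  0.0004  0.0341] shift [ 0.0191  0.7523 -0.1365]
```

```bash
python3 -m inch '[[[0,0,0],[0,0,-0.03],-0.3],[[0,0,0],[0,0,-0.05],-0.3],[[0,0,0],[0,0,-0.04],-0.3],[[0,0,0],[0,0,-0.0165],-0.3],[[0,0,0.006],[0,0,0],-0.3],[[0,0,0.011],[0,0,0],-0.3],[[0,0,0.011],[0,0,0],-0.3],[[0,0,0.006],[0,0,0],-0.3],[[0,0,0],[0.019,0.03,0],-0.3],[[0,0,0],[0,0.05,0],-0.3]]'
python3 -m inch '[[[0,0,0],[0,0.08,0],-0.3],[[0,0,0],[0,0.09,0],-0.3],[[0,0,0],[0,0.09,0],-0.3],[[0,0,0],[0,0.09,0],-0.3],[[0,0,0],[0,0.09,0],-0.3],[[0,0,0],[0,0.09,0],-0.3],[[0,0,0],[0,0.07,0],-0.3],[[0,0,0],[0,0.05,0],-0.3],[[0,0,0],[0,0.022,0],-0.3],[[0,0,0],[0,0,0],-0.3]]'
python3 -m inch '[[[0,0,0],[0,0,0],-0.3],[[0,0,0],[0,0,0],-0.3]]'
python3 - <<'E'
from h import *
go([.4893,-.341,.013],-.107)
c=vision.camera("wrist")
g=cv2.inRange(cv2.cvtColor(c["img"],cv2.COLOR_RGB2HSV),(3,25,60),(20,110,255))
cv2.imwrite("pics/w3.png",c["img"][:,:,::-1])
for p in ((.5638,-.35,.025),(.5638,-.35,.056)): print(proj(c,p))
E
```

```text
clock: 11.23
eef_pos: [0.5127, -0.1405, 0.1411]
tool_rot: [0.999, -0.052, 0.0, -0.0]
ft_force: [1.0, -0.8, -1.0]
grip_width: 0.0559
grasp_force: 4.3
clock: 12.07
eef_pos: [0.4898, -0.3426, 0.1407]
tool_rot: [0.999, -0.054, -0.0, -0.0]
ft_force: [0.0, -0.1, -0.7]
grip_width: 0.0554
grasp_force: 4.4
clock: 12.23
eef_pos: [0.4903, -0.34, 0.141]
tool_rot: [0.999, -0.053, -0.0, -0.0]
ft_force: [0.8, -0.1, -1.1]
grip_width: 0.0555
grasp_force: 4.4
now [ 0.4903 -0.34    0.141 ] turn [-0.0001  0.0001  0.0003] shift [-0.0031  0.0037  0.4265]
(np.float64(321.9901501461449), np.float64(107.25952300555038))
(np.float64(322.38452152507864), np.float64(106.56651847006846))
```

View pics/w3.png

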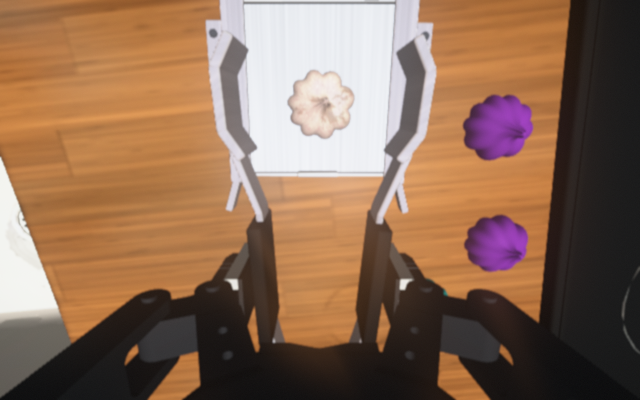

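The garlic at (321,104) is centred between the jaws, so no lateral correction is needed. Descending now.

```bash
python3 -m inch '[[[0,0,0],[0,0,0.03],-0.3],[[0,0,0],[0,0,0.05],-0.3],[[0,0,0],[0,0,0.06],-0.3],[[0,0,0],[0,0,0.06],-0.3],[[0,0,0],[0,0,0.06],-0.3],[[0,0,0],[0,0,0.06],-0.3],[[0,0,0],[0,0,0.04],-0.3],[[0,0,0],[0,0,0.03],-0.3],[[0,0,0],[0,0,0.02],-0.3],[[0,0,0],[0,0,0.01],-0.3]]'
python3 -m inch '[[[0,0,0],[0,0,0.005],-0.3],[[0,0,0],[0,0,0],-0.3]]'
python3 - <<'E'
from h import *
go([.4893,-.341,.013],-.107)
c=vision.camera("wrist")
cv2.imwrite("pics/w4.png",c["img"][:300,100:540,::-1])
E
```

```text
clock: 13.12
eef_pos: [0.4899, -0.3403, 0.0141]
tool_rot: [0.999, -0.053, -0.001, -0.0]
ft_force: [0.7, 0.9, -1.9]
grip_width: 0.0553
grasp_force: 4.4
clock: 13.28
eef_pos: [0.4905, -0.3412, 0.0139]
tool_rot: [0.999, -0.053, 0.0, 0.0]
ft_force: [0.2, 0.1, -1.2]
grip_width: 0.0557
grasp_force: 4.4
now [ 0.4905 -0.3412  0.0139] turn [ 0.0001 -0.0001  0.0001] shift [-0.0042 -0.0002  0.003 ]
```

View pics/w4.png

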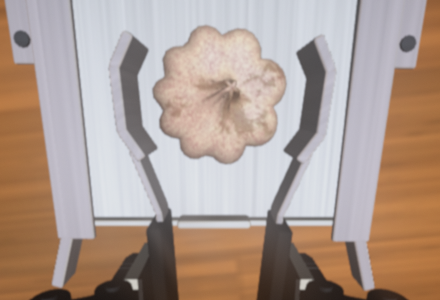

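The garlic is centred between the jaws. Closing gradually.

```bash
python3 -m inch '[[[0,0,0],[0,0,0],-0.25],[[0,0,0],[0,0,0],-0.2],[[0,0,0],[0,0,0],-0.15],[[0,0,0],[0,0,0],-0.1],[[0,0,0],[0,0,0],-0.05],[[0,0,0],[0,0,0],0],[[0,0,0],[0,0,0],0.1],[[0,0,0],[0,0,0],0.3],[[0,0,0],[0,0,0],1],[[0,0,0],[0,0,0],1]]'
python3 -m inch '[[[0,0,0],[0,0,0],1],[[0,0,0],[0,0,0],1],[[0,0,0],[0,0,0],1],[[0,0,0],[0,0,0],1]]'
```

```text
clock: 14.17
eef_pos: [0.4906, -0.341, 0.0143]
tool_rot: [0.999, -0.053, 0.001, -0.0]
ft_force: [-1.4, 2.5, 5.2]
grip_width: 0.0423
grasp_force: 60.0
clock: 14.5
eef_pos: [0.4906, -0.3411, 0.0143]
tool_rot: [0.999, -0.053, 0.001, -0.0]
ft_force: [-0.4, 1.9, 5.4]
grip_width: 0.0425
grasp_force: 60.0
```

```bash
python3 -m inch '[[[0,0,0],[0,0,-0.01],1],[[0,0,0],[0,0,-0.02],1],[[0,0,0],[0,0,-0.03],1],[[0,0,0],[0,0,-0.04],1],[[0,0,0],[0,0,-0.05],1],[[0,0,0],[0,0,-0.06],1],[[0,0,0],[0,0,-0.06],1],[[0,0,0],[0,0,-0.06],1],[[0,0,0],[0,0,-0.06],1],[[0,0,0],[0,0,-0.05],1]]'
python3 -m inch '[[[0,0,0],[0,0,-0.04],1],[[0,0,0],[0,0,-0.02],1],[[0,0,0],[0,0,-0.01],1],[[0,0,0],[0,0,0],1],[[0,0,0],[0,0,0],1],[[0,0,0],[0,0,0],1],[[0,0,0],[0,0,0],1],[[0,0,0],[0,0,0],1],[[0,0,0],[0,0,0],1],[[0,0,0],[0,0,0],1]]'
python3 - <<'E'
from h import *
c=vision.camera("wrist");s=vision.camera("scene");t=vision.camera("top")
up=lambda a:cv2.resize(a,(380,285),interpolation=cv2.INTER_CUBIC)
cv2.imwrite("pics/f.png",np.vstack([np.hstack([up(c["img"][:300,120:520]),up(s["img"][120:300,230:470])]),np.hstack([up(t["img"][90:300,200:480]),up(t["img"][155:260,285:425])])])[:,:,::-1])
print(telemetry.get_obs()["joint_vel"].round(4))
E
```

```text
clock: 15.33
eef_pos: [0.4903, -0.3415, 0.1476]
tool_rot: [0.999, -0.053, 0.0, 0.001]
ft_force: [0.3, -0.4, -1.1]
grip_width: 0.0426
grasp_force: 60.9
clock: 16.17
eef_pos: [0.4901, -0.3411, 0.1663]
tool_rot: [0.999, -0.053, -0.0, -0.0]
ft_force: [0.3, 0.2, -1.5]
grip_width: 0.0421
grasp_force: 60.9
[-0.001  -0.0025  0.0012  0.0009  0.0021 -0.0005]
```

View pics/f.png

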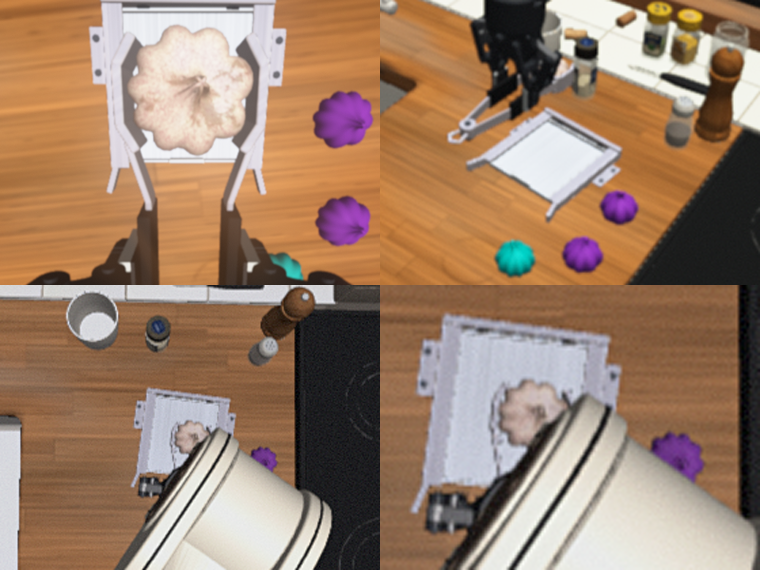

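The garlic is held in the tongs with its underside about 15 cm up, the tray is against the stop, and the jar and beaker are untouched.

```bash
python3 -c "
from workcell import workorder; print(workorder.job_done())"
```

```text
the job is handed in; nothing more can be done
None
```

I handed the job in with the tray pushed home against the stop and the garlic held still in the tongs, its underside about 15 cm above the worktop; the jar and beaker were untouched, and the judge's verdict was not shown.

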